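# Unlatch a battery pack from its dock and press it into the tool case

## Robot

A 6-joint arm with a two-finger parallel gripper is mounted at the origin on the work surface. World frame = base frame: x ahead of the robot, y to its left, z up, the work surface at z = 0. Lengths are in mm, angles in rad, forces in N, time in s.
With the tool pointing down it reaches from about 200 to 875 mm from the base axis. Payload 3.4 kg.
Tool frame: the origin (TCP) lies on the mounting face of the last link; the fingertips stand 199 mm ahead of it and the grasp point (between the pads) lies 180 mm ahead of it; z points along the fingers, y is the direction in which the jaws open and shut (so a half turn about z gives the same grasp; the last joint's range is limited). The gripper opens to 94 mm and grips with 3 to 60 N. Pads are 16 mm wide; open, the fingers measure 119 mm over their backs; the gripper's body (75 mm by 177 mm) begins 78 mm behind the grasp point.
Start: joints at [1.215, 0.276, 1.505, -0, 1.361, -0.121], TCP at [133.782, 559.238, 404.693] pointing down, gripper open.
Joint ranges: [-2.89, 2.89], [-0.75, 2.08], [0.22, 2.7], [-1.18, 4.32], [0.11, 2.71], [-2.7, 2.7]. Speed limits (rad/s): [2.57, 2.57, 3.14, 3.14, 3.14, 3.14].

## Interface

Orientations are given as a unit quaternion [w, x, y, z].
In Python, from plant import env gives the robot as it stands. The module is installed in compiled form; this text tells all that it offers.
- The arm moves only by the tool apply_moves, never from a script. Its argument "rows" is a list of rows, each a list of 2 entries, a list of its own where there are three numbers: the shift along the tool's x, y, z in cm, then the turn, a rotation vector about the tool's x, y, z in degrees. A call has 1 to 20 rows; each row is the pose to reach, as a shift and turn from the pose commanded when the call began, along the tool's axes at that moment; what a row does not reach only later rows make up. A row lasts 1/8 s, in which the tool goes at most 62.5 mm and 10.7 degrees, less where a joint would pass 70% of its speed; a pose out of reach is approached as far as the arm can. A call with a gripper value outside its range is refused whole. "claw" is the opening, from 0 (shut) to 1 (fully open), set as the call begins (left out, the last holds). The fingers move at their own pace and stop on an object; the grip force is fixed at half the most. Time passes only in rows, so rows that repeat a pose let the fingers close. It gives the time, the measured TCP pose, the force and the opening at its end, in the units of the state.
- env.read_state(): the state, without advancing time (a new reading comes with each control period).
- env.get_image(name): name is "scene" or "side" or "wrist"; returns (picture, depth): 480x640x3 uint8, red, green, blue; 480x640 float32, mm along the optical axis (not along the pixel's ray), 0 where there is no reading.
- env.camera_info(name): a dict with "intrinsics" (3x3 intrinsics, pixels), "eye" and "orientation" of the camera in the world. Camera axes: x right, y up, looking along -z (the intrinsics and any distortion apply to the point x, -y, -z); pixel columns grow to the right and rows downward; lengths in mm; the calibration is good to about 2 mm. A picture is of the moment at which its call begins: read the wrist's pose just before it. camera_info takes no time and is no camera call; for the wrist camera it gives the pose at the moment of the call.
- env.sign_off(): hands the job in, once; it reports no verdict.
Trained networks look in the newest picture that a camera, given by its name, has taken for a name from the list of things; names that differ only in an ending like _2 or _b are one class to them, and where a whole thing is asked for, a point or a joint stands for the part that bears it (a point fixed in the world has none). Each returns a list of dicts, best first, with "score" (0 to 1); they miss things now and then, are a little off and sometimes report something else, mostly with a low value. They report only what shows in the picture. A call takes as long as a camera call. They do not tell look-alikes from the thing itself.
- env.find_in(name, camera): "at" ([column, row] in pixels, amid what is visible of it).
The state is a dict: "time_s": time; "qpos": joint angles; "joint_vel": joint speeds; "effort": joint torques, N m; "ee_pos": TCP position; "tool_rot": TCP orientation; "ft_force": force on the tool from outside, world axes, zero at the start; "moment": the same for the moment, N m; "gripper_width": finger opening in mm.
Only numpy, scipy, OpenCV 4.12 (cv2) and the standard library are available. Lean on these libraries where they do the work, as an engineer would, in place of code of your own. Each camera call takes 0.05 s, during which the arm holds its last target. There are 200 camera calls.

## Task

Put the charged battery pack away: press in the sprung tab on its long side while lifting it up out of the charging dock, then press it fully home, level, into the empty cutout of the tool case's insert, tab side in line with the cutout's notch, and let go. The sharpening stone lying across the cutout has to be laid flat on the bench first. Leave the oil bottle, the cup and the tin standing where they are.

Things in the scene. Friction and masses are not known exactly. Their poses are not given: they have to be found in the camera images.
- pack_center (a point): Centre (half-way up) of the battery pack, a grey block 120 mm long (x) x 54 mm wide (y) x 48 mm high (z), 0.3 to 0.5 kg. It starts in the charging dock, its lowest 20 mm below the rim, latched down: pulling alone does not free it. A pinch across it, from its plain -y side to the tab (56 mm; 48 mm with the tab fully in, so centred 3 mm to -y), presses the tab and holds the pack at once.
- tab_face (a point): Middle of the face of the pack's sprung tab, a ribbed plate 52 mm wide in a recess 58 mm wide, open above, halfway along the pack's +y long side; y points outward. The face is 29 mm from the pack's middle plane (2 mm proud), this point 34 mm above the pack's underside; it rises from inside the dock to 45 mm above the underside. A 4 mm barb at its foot catches under a ledge in the dock.
- tab (a joint): How far the tab is pressed straight in (-y), m: 0 out, 0.008 fully in, against a spring of 3.5 N rising to 9 N. The latch is free from about 0.006. Let go, it springs out again.
- dock: Charging dock, a black cradle 160 x 90 mm (x, y), rim 32 mm high, fixed to the bench; origin on the bench under its middle, pack and dock axes parallel at the start. The pack stands on the dock's floor, 12 mm above the bench.
- case: Base of a tool case, orange, 228 x 258 mm (x, y), fixed, filled with a flat grey rigid insert whose top is 46 mm above the bench; origin on the bench under its middle. A caliper and pliers are bedded 4 mm proud in the insert's +y half (from y = 42 mm outward); they are part of the case.
- pocket (a point): Middle of the floor of the empty cutout, 22 mm above the bench, axes parallel to the case's: 124 mm (x) x 58 mm (y), 24 mm deep, mouth bevelled 5 mm. A notch (64 x 8 mm) in its +y side takes the tab: pack +y goes along cutout +y. A sprung nib in each short end grips it: it rests on them some 18 mm up and must be pushed down (10 to 20 N; it may tip, then push the high end) until it sits on the floor (top at 70 mm).
- stone_center (a point): Centre (half-way up) of a sharpening stone in a wooden holder, 164 mm long (x) x 46 mm wide (y) x 27 mm high (z; the upper 9 mm is grey stone 144 x 40 mm), 0.35 kg. It lies loose on the insert, over the cutout.
- oil: Oil bottle, white, 50 mm in diameter, 130 mm high, loose, standing past the dock's +x end; origin at its underside.
- cup: Steel cup, 68 mm in diameter, 85 mm high, loose, standing past the case's +x side; origin at its underside.
- tin: Round tin, 60 mm in diameter, 50 mm high, loose, standing past the dock's -x end; origin at its underside.
- lamp: Bench lamp, white, fixed: foot 100 mm in diameter, 18 mm high, column 22 mm in diameter up to 270 mm, head reaching 86 mm toward its +x, 265 to 295 mm up; origin under its column. It stands between dock and case, so the way across passes on the robot's side of it.
Not all that is in view belongs to the job. Of the things like the part that bears stone_center, leave any that is green; of the rest the smaller one is meant.

How it is judged (in metres and radians):
On the way, in this order (a step that is already met when the one before it is completed fails the run):
1. the tab is pressed in (over 5 mm) while the pack still sits in the dock (value of joint tab above 0.005 m and z of pack_center in the frame of dock below 0.045 m), for 0.05 s.
2. the pack is lifted clear of the dock (z of pack_center in the frame of dock above 0.07 m), for 0.1 s.
At the end, for the whole second after the job is handed in: The pack is down in the cutout to within 3.5 mm of its floor, level within 0.06 rad, within 5 mm of the cutout's middle and 0.07 rad of its direction, tab in the notch and sprung out; the stone lies flat on the bench (centre below 18 mm); oil bottle, cup and tin stand upright (horizontal distance between pack_center and pocket below 0.005 m and z of pack_center in the frame of pocket below 0.0275 m and angle between pack_center's own z axis and vertical below 0.06 rad and angle between the x axis of pack_center and the x axis of pocket, either way round below 0.07 rad and y of tab_face in the frame of pocket above 0 m and value of joint tab below 0.002 m and height (world z) of stone_center below 0.018 m and angle between each of oil, cup, tin's own z axis and vertical below 0.1 rad); the robot touches nothing.
It fails at once if the oil bottle is moved more than 30 mm or tipped (distance of oil from where it was at the start of the episode above 0.03 m or angle between oil's own z axis and vertical above 0.3 rad).
It fails at once if the cup is moved more than 30 mm or tipped (distance of cup from where it was at the start of the episode above 0.03 m or angle between cup's own z axis and vertical above 0.3 rad).
It fails at once if the tin is moved more than 30 mm or tipped (distance of tin from where it was at the start of the episode above 0.03 m or angle between tin's own z axis and vertical above 0.3 rad).
It also fails if it takes over 64 s, if anything falls off the work surface, if the arm or the gripper's body presses on something with over 40 N, if the wrist force passes 120 N, or if a joint passes its speed limit or range.

## Working session

There is one attempt and no reset: what is moved stays moved. The work goes in short steps, Python scripts to look and compute and a tool call to move; the robot and the scene stay as the last step left them, time stands still between calls to the robot, and variables do not carry over. Pictures are saved under pics/ and viewed, about 8 in all and at most 12, crops included, and the job is handed in when it is done.

Besides the shell and the picture viewer there is one more tool, called by a JSON object that holds its "method" and its "body". apply_moves: Moves the arm, as the interface text tells. Its arguments: {"type":"object","properties":{"rows":{"type":"array","items":{"type":"array"}},"claw":{"type":"number"}},"required":["rows"]}

```bash
mkdir -p pics; cat > h.py <<'E'
import numpy as np, cv2
from plant import env
from scipy.spatial.transform import Rotation as R
def q2R(q): return R.from_quat([q[1],q[2],q[3],q[0]])
def ori(o):
    o=np.array(o,float)
    return o if o.shape==(3,3) else q2R(o).as_matrix()
def grab(cam):
    ci=env.camera_info(cam); im,d=env.get_image(cam); return im,d,ci
def cloud(d,ci):
    K=np.array(ci["intrinsics"]); v,u=np.mgrid[0:d.shape[0],0:d.shape[1]]
    x=(u-K[0,2])/K[0,0]*d; y=(v-K[1,2])/K[1,1]*d
    P=np.stack([x,-y,-d],-1)@ori(ci["orientation"]).T+np.array(ci["eye"]); P[d<=0]=np.nan
    return P
def save(n,im): cv2.imwrite(f"pics/{n}.png",im[...,::-1])
E
python3 - <<'E'
from h import *
s=env.read_state(); print(s)
ims=[]
for c in ("scene","side"):
    im,d,ci=grab(c); print(c,ci); np.savez(f"{c}0.npz",im=im,d=d,P=cloud(d,ci)); P=cloud(d,ci)
    save(c+"0",im)
    for n in ("pack_center","tab_face","dock","case","stone_center","oil","cup","tin","lamp"):
        r=env.find_in(n,c)
        for k in r[:4]:
            a=np.round(k["at"]).astype(int); print(n,a,round(k["score"],2),np.round(P[min(a[1],479),min(a[0],639)]))
E
```

```text
{'time_s': 0.0, 'qpos': array([ 1.21499627e+00,  2.76539038e-01,  1.50614558e+00,  1.33125552e-05,
        1.36069900e+00, -1.20977582e-01]), 'joint_vel': array([ 9.08325356e-06, -3.02330374e-04,  4.92844890e-04,  7.08300978e-04,
       -2.42592809e-04,  9.19904288e-04]), 'effort': array([ 7.76733068e-04, -4.04610550e+01, -2.37230659e+01,  7.01860548e-02,
        3.49237374e-02, -1.58807720e-04]), 'ee_pos': array([133.69452498, 559.00336709, 403.83138883]), 'tool_rot': array([-2.17780265e-04,  1.17143001e-01,  9.93114654e-01, -8.68616232e-04]), 'ft_force': array([0.08924172, 0.45842061, 0.41086583]), 'moment': array([ 0.0455279 , -0.01090248,  0.02778412]), 'gripper_width': 94.03928829868167}
scene {'intrinsics': array([[546.67341177,   0.        , 312.46529233],
       [  0.        , 546.67341177, 242.27170903],
       [  0.        ,   0.        ,   1.        ]]), 'eye': array([1324.03354457,  157.97346316, 1351.08325787]), 'orientation': array([0.64563785, 0.18240507, 0.20658093, 0.71218289])}
pack_center [196 238] 0.65 [ 540. -257.   61.]
stone_center [482 272] 0.96 [553. 541.  26
[... 433 characters left out ...]
37489],
       [  0.        ,   0.        ,   1.        ]]), 'eye': array([ 315.06936186, -896.36533124,  978.58857198]), 'orientation': array([ 0.91027412,  0.40289682, -0.0358497 , -0.08826083])}
pack_center [362 367] 0.75 [ 518. -290.   62.]
tab_face [357 354] 0.48 [ 520. -243.   44.]
dock [358 385] 0.62 [ 505. -313.   34.]
case [316 212] 0.81 [524. 254.  48.]
case [355 354] 0.57 [ 514. -248.   52.]
stone_center [338 219] 0.94 [573. 189.  66.]
stone_center [303 169] 0.93 [529. 511.  25.]
stone_center [216 209] 0.65 [243. 335.  40.]
stone_center [355 354] 0.35 [ 514. -248.   52.]
oil [417 337] 0.88 [ 648. -252.   82.]
cup [380 196] 0.96 [710. 253.  78.]
lamp [406 242] 0.78 [701.  -0. 125.]
```

View pics/scene0.png

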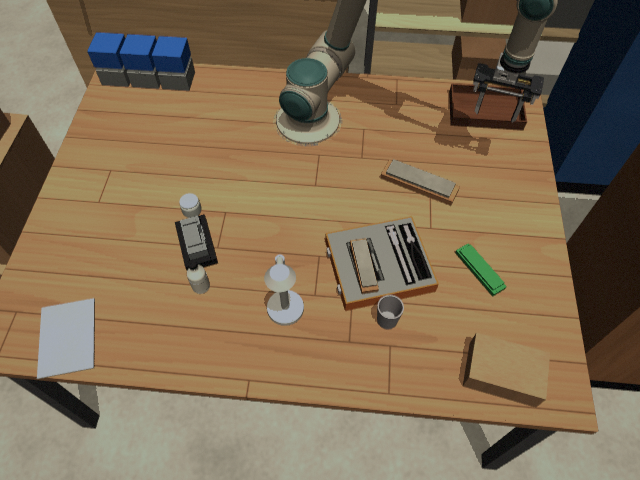

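View pics/side0.png

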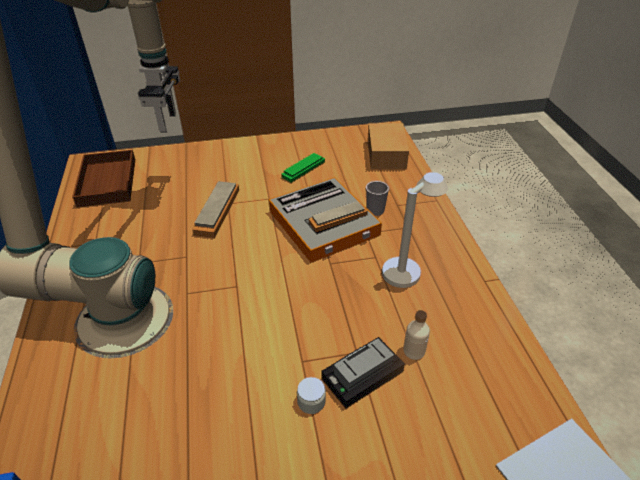

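Scene image: three stone-like things: a green one at (482,272), a larger bare one on the bench at (420,179), and the small one on the case insert at (365,267), which is the one meant. The dock is at (196,242) with the tin at (190,205) and oil at (199,280). The lamp foot is at (285,308) and the cup at (389,312).

```bash
cat >> h.py <<'E'
def fit(P,lo,hi,zlo,zhi,cols=None):
    m=(P[...,0]>lo[0])&(P[...,0]<hi[0])&(P[...,1]>lo[1])&(P[...,1]<hi[1])&(P[...,2]>zlo)&(P[...,2]<zhi)
    n,l,st,_=cv2.connectedComponentsWithStats(m.astype(np.uint8)); k=1+st[1:,4].argmax(); m=l==k
    q=P[m]; (c,wh,a)=cv2.minAreaRect(q[:,:2].astype(np.float32))
    if wh[0]<wh[1]: wh=wh[::-1]; a+=90
    a=(a+90)%180-90
    return np.round(c,1),np.round(wh,1),round(a,2),len(q),round(float(np.median(q[:,2])),1)
E
python3 - <<'E'
from h import *
for c in ("scene","side"):
    P=np.load(c+"0.npz")["P"]
    print(c)
    print("stone",fit(P,(480,120),(680,300),62,85))
    print("bigstone",fit(P,(180,250),(350,480),15,60))
    print("green",fit(P,(480,450),(680,620),12,60))
    print("case",fit(P,(380,80),(690,450),38,85))
    print("pack",fit(P,(400,-360),(630,-180),52,70))
    print("dock",fit(P,(400,-360),(630,-180),22,70))
    for n,lo,hi,z in (("oil",(620,-290),(720,-180),(60,140)),("cup",(640,200),(780,340),(60,95)),("tin",(370,-360),(450,-250),(40,60)),("lampfoot",(600,-90),(800,90),(10,25)),("lamphead",(600,-90),(800,90),(255,305)),("lampcol",(600,-90),(800,90),(30,255))): print(n,fit(P,lo,hi,*z))
E
```

```text
scene
stone (array([581.4, 213.8]), array([161.1,  46.3]), 14.88, 808, 70.6)
bigstone (array([245.2, 370.9]), array([234.4,  71.2]), 68.51, 1499, 35.5)
green (array([536.6, 538.7]), array([163.2,  50.6]), 36.32, 867, 24.6)
case (array([561.4, 263.4]), array([270.2, 262.3]), 18.29, 6639, 45.9)
pack (array([ 527.5, -270.3]), array([126.8,  53.9]), 23.86, 643, 58.8)
dock (array([ 528.4, -269.3]), array([165.4,  90.4]), 23.73, 1430, 43.1)
oil (array([ 665.6, -226. ]), array([49.5, 42.4]), -56.82, 357, 90.4)
cup (array([711.4, 286.2]), array([66.9, 66.5]), -26.54, 299, 77.6)
tin (array([ 408.7, -309.4]), array([56.5, 54.9]), 84.12, 255, 48.6)
lampfoot (array([704.9,  12.5]), array([99.2, 97. ]), 7.54, 841, 16.8)
lamphead (array([743.4,  22.6]), array([89.9, 70.7]), -20.63, 785, 286.1)
lampcol (array([709.9,  13.3]), array([21.6, 12.6]), -78.34, 128, 76.6)
side
stone (array([578.2, 210.7]), array([162.9,  51.4]), 14.68, 660, 71.6)
bigstone (array([244.2, 369.5]), array([236.9,  65.8]), 68.33, 1238, 37.6)
green (array([534.5, 539. ]), array([162.2,  52.3]), 33.74, 440, 26.1)
case (array([544. , 257.6]), array([267.5, 233.1]), -71.16, 4647, 47.4)
pack (array([ 526.3, -270.8]), array([121.9,  58.4]), 23.86, 1271, 59.9)
dock (array([ 526.9, -271. ]), array([163.3,  93.6]), 24.17, 2816, 45.2)
oil (array([ 654.1, -237.9]), array([50.1, 39.6]), -25.78, 567, 90.5)
cup (array([708.8, 283.2]), array([70.8, 66. ]), 41.89, 338, 75.7)
tin (array([ 404.8, -312.7]), array([56.6, 55.2]), 49.11, 589, 49.8)
lampfoot (array([701.1,   8.4]), array([99.6, 98.6]), 65.32, 761, 18.3)
lamphead (array([740.1,  15.7]), array([90.5, 58.6]), -17.75, 682, 283.5)
lampcol (array([700.3,   5.6]), array([22. , 19.2]), -21.51, 646, 152.3)
```

```bash
cat >> h.py <<'E'
def to(pos,yaw):
    """shift (cm) and turn (deg) for TCP at pos, tool down, jaws (tool y) along world yaw+90"""
    s=env.read_state(); Rc=q2R(s["tool_rot"]); t=np.radians(yaw)
    y=np.array([-np.sin(t),np.cos(t),0]); z=np.array([0,0,-1.]); x=np.cross(y,z)
    Rt=R.from_matrix(np.stack([x,y,z],1)); sh=Rc.inv().apply(np.array(pos)-s["ee_pos"])/10
    rv=np.degrees((Rc.inv()*Rt).as_rotvec())
    print("t",round(s["time_s"],2),"pos",np.round(s["ee_pos"],1),"shift",np.round(sh,2),"turn",np.round(rv,2),"rows~",np.ceil(max(np.linalg.norm(sh)/6.25,np.linalg.norm(rv)/10.7)), "F",np.round(s["ft_force"],1),"w",round(s["gripper_width"],1))
E
python3 - <<'E'
from h import *
to((535,235,430),15)
ci=env.camera_info("wrist"); s=env.read_state(); Rc=q2R(s["tool_rot"])
print(ci, Rc.inv().apply(np.array(ci["eye"])-s["ee_pos"]), Rc.inv().apply(ori(ci["orientation"])@[0,0,-1]), Rc.inv().apply(ori(ci["orientation"])@[1,0,0]))
E
```

```text
t 1.0 pos [133.8 559.2 404.7] shift [-46.56 -22.2   -2.53] turn [ 1.000e-02  0.000e+00 -2.845e+01] rows~ 9.0 F [-0.3  0.6  0.6] w 93.9
{'intrinsics': array([[365.39948241,   0.        , 322.73750345],
       [  0.        , 365.39948241, 237.75636281],
       [  0.        ,   0.        ,   1.        ]]), 'eye': array([ 62.8068001 , 575.12381953, 383.87021834]), 'orientation': array([ 0.77886862, -0.09874545, -0.07787443,  0.61444982])} [72.72937033 -1.06815124 20.8390002 ] [-2.49512729e-01 -1.76725925e-04  9.68371503e-01] [-1.17089579e-04  9.99999982e-01  1.52328503e-04]
```

{"method": "apply_moves", "body": {"rows": [[[-46.5, -22.2, -2.5], [0, 0, -28.4]], [[-46.5, -22.2, -2.5], [0, 0, -28.4]], [[-46.5, -22.2, -2.5], [0, 0, -28.4]], [[-46.5, -22.2, -2.5], [0, 0, -28.4]], [[-46.5, -22.2, -2.5], [0, 0, -28.4]], [[-46.5, -22.2, -2.5], [0, 0, -28.4]], [[-46.5, -22.2, -2.5], [0, 0, -28.4]], [[-46.5, -22.2, -2.5], [0, 0, -28.4]], [[-46.5, -22.2, -2.5], [0, 0, -28.4]], [[-46.5, -22.2, -2.5], [0, 0, -28.4]], [[-46.5, -22.2, -2.5], [0, 0, -28.4]]]}}

```text
time_s: 2.38
ee_pos: [533.2, 236.1, 429.5]
tool_rot: [-0.001, -0.131, 0.991, 0.001]
ft_force: [0.1, 0.4, -0.6]
gripper_width: 94.2
```

```bash
python3 - <<'E'
from h import *
im,d,ci=grab("wrist"); P=cloud(d,ci); np.savez("w1.npz",im=im,d=d,P=P); save("w1",im)
print("stone",fit(P,(480,120),(680,300),62,85)); print("stonetopgrey",fit(P,(480,120),(680,300),66,85))
print("case",fit(P,(380,80),(690,450),38,85))
to((580,212,251),14.8)
E
```

```text
stone (array([580.2, 214.7]), array([155.3,  45.7]), 14.59, 6336, 71.0)
stonetopgrey (array([576.8, 213.5]), array([143.9,  40. ]), 14.82, 5858, 71.1)
case (array([544. , 258.7]), array([258.9, 228.5]), -71.4, 50086, 45.5)
t 2.42 pos [533.  236.3 429.7] shift [-3.93 -3.59 17.86] turn [ 0.06 -0.05  0.25] rows~ 3.0 F [0.2 0.1 0.1] w 93.5
```

View pics/w1.png

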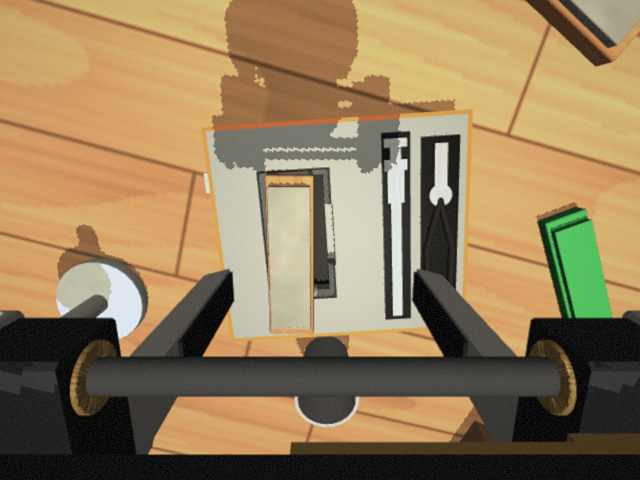

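Wrist picture w1: the case fills (205–470, 115–340). The bare grey stone in its wooden holder lies over the cutout at (290,255), with the caliper and pliers to the right, the cup below at (325,400) and the green stone on the right at (585,260). The chosen stone is confirmed: 144x40 mm top, z≈71 mm, centre (577,213).

{"method": "apply_moves", "body": {"rows": [[[-3.7, -3.35, 5.0], [0, 0, 0.2]], [[-3.7, -3.35, 9.0], [0, 0, 0.2]], [[-3.7, -3.35, 14.0], [0, 0, 0.2]], [[-3.7, -3.35, 17.8], [0, 0, 0.2]], [[-3.7, -3.35, 17.8], [0, 0, 0.2]], [[-3.7, -3.35, 17.8], [0, 0, 0.2]]], "claw": 0.75}}

```text
time_s: 3.18
ee_pos: [578.7, 213.4, 253.3]
tool_rot: [0.001, -0.129, 0.992, 0.0]
ft_force: [0.9, 1.0, -0.1]
gripper_width: 70.8
```

```bash
python3 - <<'E'
from h import *
to((577,213.3,251),14.8)
E
```

```text
t 3.17 pos [578.7 213.4 253.3] shift [0.17 0.03 0.23] turn [0.01 0.11 0.03] rows~ 1.0 F [ 0.9  1.  -0.1] w 70.8
```

{"method": "apply_moves", "body": {"rows": [[[0.1, 0, 0.2], [0, 0, 0]], [[0.1, 0, 0.2], [0, 0, 0]], [[0.1, 0, 0.2], [0, 0, 0]], [[0.1, 0, 0.2], [0, 0, 0]], [[0.1, 0, -2], [0, 0, 0]], [[0.1, 0, -7], [0, 0, 0]], [[0.1, 0, -7], [0, 0, 0]], [[0.1, 0, -7], [0, 0, 0]]], "claw": 0.2}}

```text
time_s: 4.18
ee_pos: [577.1, 211.6, 320.0]
tool_rot: [-0.002, -0.128, 0.992, -0.0]
ft_force: [-0.6, 0.0, -4.4]
gripper_width: 45.5
```

```bash
python3 - <<'E'
from h import *
to((400,55,250),14.8);to((400,55,207),14.8)
E
```

```text
t 4.17 pos [577.1 211.6 320. ] shift [ 21.09 -10.64   7.07] turn [-0.02 -0.18 -0.06] rows~ 4.0 F [-0.6  0.  -4.4] w 45.5
t 4.17 pos [577.1 211.6 320. ] shift [ 21.08 -10.64  11.37] turn [-0.02 -0.18 -0.06] rows~ 5.0 F [-0.6  0.  -4.4] w 45.5
```

{"method": "apply_moves", "body": {"rows": [[[6, -3, 0], [0, 0, 0]], [[12, -6, 0], [0, 0, 0]], [[18, -9, 2], [0, 0, 0]], [[21, -10.6, 6], [0, 0, 0]], [[21, -10.6, 10], [0, 0, 0]], [[21, -10.6, 11.4], [0, 0, 0]], [[21, -10.6, 11.4], [0, 0, 0]], [[21, -10.6, 11.4], [0, 0, 0]], [[21, -10.6, 11.4], [0, 0, 0]]]}}

```text
time_s: 5.3
ee_pos: [401.6, 56.2, 207.5]
tool_rot: [-0.0, -0.128, 0.992, 0.0]
ft_force: [0.5, 0.2, -3.2]
gripper_width: 45.5
```

```bash
python3 - <<'E'
from h import *
to((400,55,205),14.8)
E
```

```text
t 5.3 pos [401.6  56.2 207.5] shift [ 0.18 -0.07  0.25] turn [ 0.01 -0.02 -0.04] rows~ 1.0 F [ 0.5  0.2 -3.2] w 45.5
```

{"method": "apply_moves", "body": {"rows": [[[0, 0, 0.2], [0, 0, 0]], [[0, 0, 0.2], [0, 0, 0]]]}}

```text
time_s: 5.55
ee_pos: [401.6, 56.2, 205.6]
tool_rot: [0.0, -0.128, 0.992, 0.0]
ft_force: [0.1, -0.2, -4.2]
gripper_width: 45.3
```

{"method": "apply_moves", "body": {"rows": [[[0, 0, 0], [0, 0, 0]], [[0, 0, 0], [0, 0, 0]], [[0, 0, 0], [0, 0, 0]], [[0, 0, -5], [0, 0, 0]], [[0, 0, -10], [0, 0, 0]], [[-4, 4, -16], [0, 0, 0]], [[-8, 9, -21], [0, 0, -3.8]], [[-13, 9, -21], [0, 0, -3.8]], [[-13, 9, -21], [0, 0, -3.8]], [[-13, 9, -21], [0, 0, -3.8]]], "claw": 0.75}}

```text
time_s: 6.8
ee_pos: [504.6, 176.3, 415.0]
tool_rot: [-0.001, -0.161, 0.987, -0.0]
ft_force: [-0.2, 0.1, -0.2]
gripper_width: 70.4
```

```bash
python3 - <<'E'
from h import *
im,d,ci=grab("wrist"); P=cloud(d,ci); np.savez("w2.npz",im=im,d=d,P=P); save("w2",im)
ims,ds,cs=grab("scene"); Ps=cloud(ds,cs)
print("stone bench",fit(Ps,(280,-50),(520,150),10,60))
print("case",fit(P,(380,80),(690,450),38,85))
print("floor",fit(P,(460,120),(680,290),14,35))
print("rim",fit(P,(460,120),(680,290),36,41))
to((500,190,430),18.6)
E
```

```text
stone bench (array([428.7,  71.7]), array([231. ,  90.3]), 32.14, 974, 26.0)
case (array([529.3, 253.8]), array([258.9, 197.6]), -71.39, 35943, 45.2)
floor (array([558.1, 220.3]), array([122.8,  66.3]), 18.8, 6363, 21.6)
rim (array([558. , 218.4]), array([131.6,  69.3]), 18.7, 750, 39.1)
t 6.9 pos [503.3 175.5 414.6] shift [-0.14  1.48 -1.54] turn [ 0.01 -0.2  -0.08] rows~ 1.0 F [ 0.5 -0.3 -1.1] w 70.3
```

View pics/w2.png

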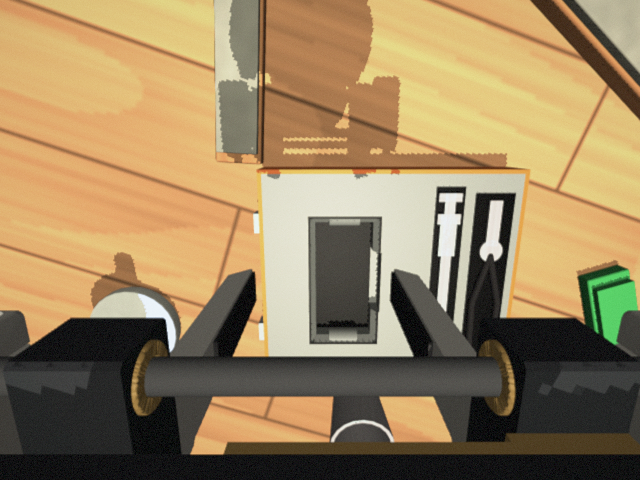

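Wrist picture w2: the cutout is now clear, its mouth spanning (308–382, 216–343) with the notch on its right (+y) side at (375,280). The stone lies on the bench at (240,90). Next I'll refine the cutout edges and check the stone's placement.

```bash
python3 - <<'E'
from h import *
P=np.load("w2.npz")["P"].reshape(-1,3); P=P[~np.isnan(P).any(1)]
a=np.radians(18.65); c=np.array([558.,218.]); ex=np.array([np.cos(a),np.sin(a)]); ey=np.array([-ex[1],ex[0]])
X=(P[:,:2]-c)@ex; Y=(P[:,:2]-c)@ey; Z=P[:,2]
def edges(t,s,z,lo,hi,smax):
    m=(s>lo)&(s<hi)&(abs(t)<smax); top=m&(z>44.)&(z<49); fl=m&(z<25)&(z>15)
    ft=t[fl]; tt=t[top]; b=np.median(ft)
    return np.round([tt[tt<b].max(),ft.min(),ft.max(),tt[tt>b].min()],1)
for lo in range(-20,21,10): print("x edges at y",lo,edges(X,Y,Z,lo,lo+4,85))
for lo in (-52,-45,-38,-20,0,20,36,42,48): print("y edges at x",lo,edges(Y,X,Z,lo,lo+4,45))
im,d,ci=grab("side"); Q=cloud(d,ci)
print("stone bench side",fit(Q,(300,-40),(480,95),8,40))
im,d,ci=grab("scene"); Q=cloud(d,ci)
print("stone bench scene",fit(Q,(300,-40),(480,95),18,34))
to((0,0,0),0)
E
```

```text
x edges at y -20 [-67.5 -58.9  62.2  65.1]
x edges at y -10 [-67.7 -54.7  60.4  64.9]
x edges at y 0 [-66.5 -54.7  60.8  64.8]
x edges at y 10 [-65.6 -54.7  61.   65.5]
x edges at y 20 [-66.5 -58.7  61.8  66.1]
y edges at x -52 [-35.7 -30.2  27.   31.3]
y edges at x -45 [-35.7 -30.3  26.6  30.7]
y edges at x -38 [-35.8 -30.3  26.9  30.8]
y edges at x -20 [-35.  -30.4  35.   35.5]
y edges at x 0 [-35.2 -30.5  35.1  35.2]
y edges at x 20 [-35.4 -30.6  35.2  34.9]
y edges at x 36 [-35.5 -30.7  26.9  30.3]
y edges at x 42 [-35.6 -30.8  26.9  30.7]
y edges at x 48 [-35.6 -30.8  26.9  30.7]
stone bench side (array([402.2,  52.9]), array([165.2,  50.2]), 14.91, 1042, 25.6)
stone bench scene (array([404.4,  54.9]), array([160.7,  45.1]), 15.19, 593, 25.4)
t 7.0 pos [503.3 175.4 414.9] shift [53.19 -0.67 41.62] turn [-1.00e-02 -1.40e-01  1.85e+01] rows~ 11.0 F [0.2 0.2 0.2] w 70.7
```

```bash
python3 - <<'E'
from h import *
to((470,-290,415),24)
E
```

```text
t 7.0 pos [503.3 175.4 414.9] shift [ 1.792e+01 -4.307e+01  3.000e-02] turn [ 0.02 -0.14 -5.5 ] rows~ 8.0 F [0.2 0.2 0.2] w 70.7
```

{"method": "apply_moves", "body": {"rows": [[[17.9, -43, 0], [0, 0, -5.5]], [[17.9, -43, 0], [0, 0, -5.5]], [[17.9, -43, 0], [0, 0, -5.5]], [[17.9, -43, 0], [0, 0, -5.5]], [[17.9, -43, 0], [0, 0, -5.5]], [[17.9, -43, 0], [0, 0, -5.5]], [[17.9, -43, 0], [0, 0, -5.5]], [[17.9, -43, 0], [0, 0, -5.5]], [[17.9, -43, 0], [0, 0, -5.5]], [[17.9, -43, 0], [0, 0, -5.5]], [[17.9, -43, 0], [0, 0, -5.5]]]}}

```text
time_s: 8.38
ee_pos: [471.4, -286.9, 415.8]
tool_rot: [0.0, -0.209, 0.978, 0.0]
ft_force: [0.1, -0.5, 0.3]
gripper_width: 70.6
```

```bash
python3 - <<'E'
from h import *
im,d,ci=grab("wrist"); P=cloud(d,ci); np.savez("w3.npz",im=im,d=d,P=P); save("w3",im)
print("pack",fit(P,(400,-360),(630,-180),53,70))
print("packtop",fit(P,(400,-360),(630,-180),57.5,70))
print("dock",fit(P,(400,-360),(630,-180),26,70))
print("oil",fit(P,(600,-320),(760,-140),60,140),"tin",fit(P,(340,-400),(450,-240),40,60))
Q=P.reshape(-1,3);Q=Q[~np.isnan(Q).any(1)]
a=np.radians(24); c=np.array([527.,-270.5]); ex=np.array([np.cos(a),np.sin(a)]); ey=np.array([-ex[1],ex[0]])
X=(Q[:,:2]-c)@ex; Y=(Q[:,:2]-c)@ey; Z=Q[:,2]
for lo in (-56,-45,-36,-20,-10,0,10,20,34,45,54):
    m=(X>lo)&(X<lo+4)&(abs(Y)<40); t=Y[m&(Z>56)]; u=Y[m&(Z>51)]; print(lo,np.round([t.min(),t.max(),u.max()],1))
for lo in (-20,0,15):
    m=(Y>lo)&(Y<lo+4)&(abs(X)<75)&(Z>55); print("x at y",lo,np.round([X[m].min(),X[m].max()],1))
to((470,-290,415),24)
E
```

```text
pack (array([ 525.6, -270.8]), array([120.7,  54. ]), 23.74, 5833, 59.1)
packtop (array([ 525.7, -270.7]), array([120.3,  53.8]), 23.81, 5661, 59.2)
dock (array([ 525.4, -270.2]), array([160.4,  90.2]), 23.79, 11847, 54.7)
oil (array([ 651.5, -232.6]), array([49.6, 35.1]), -72.62, 1812, 92.3) tin (array([ 404.1, -312.7]), array([55.2, 54.8]), 70.17, 2897, 49.1)
-56 [-30.3  27.3  27.3]
-45 [-25.8  27.5  27.5]
-36 [-26.1  26.7  26.7]
-20 [-26.5  28.   29. ]
-10 [-25.7  29.1  29.3]
0 [-25.9  28.3  29.4]
10 [-26.2  28.5  29.7]
20 [-26.3  28.6  28.7]
34 [-26.7  26.8  26.8]
45 [-25.8  26.9  26.9]
54 [-26.   27.1  27.1]
x at y -20 [-61.5  57.1]
x at y 0 [-61.1  57.5]
x at y 15 [-61.3  58.6]
t 8.43 pos [ 471.5 -287.   415.8] shift [ 0.26 -0.21  0.08] turn [0.02 0.02 0.14] rows~ 1.0 F [ 0.1 -0.5  0.6] w 70.6
```

View pics/w3.png

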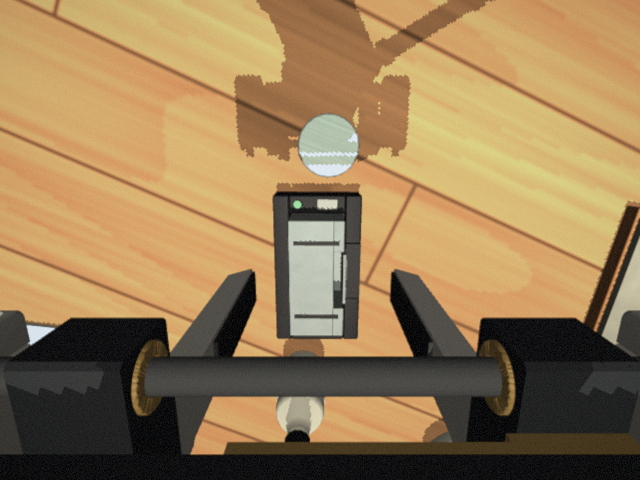

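Wrist picture w3: the dock spans (275–362, 190–338) with the pack in it and the tab on the right, +y, at (345,278). The tin is above at (328,145) and the oil below at (300,405). Pack size fits 120x54, with its centre at (525.6,-270.7) and an angle of 23.8°.

```bash
python3 - <<'E'
from h import *
to((526.8,-273.4,237),23.8)
E
```

```text
t 8.43 pos [ 471.5 -287.   415.8] shift [-5.59 -1.02 17.88] turn [0.02 0.02 0.34] rows~ 4.0 F [ 0.1 -0.5  0.6] w 70.6
```

{"method": "apply_moves", "body": {"rows": [[[-5.6, -1.0, 0], [0, 0, 0.3]], [[-5.6, -1.0, 5.5], [0, 0, 0.3]], [[-5.6, -1.0, 11], [0, 0, 0.3]], [[-5.6, -1.0, 15], [0, 0, 0.3]], [[-5.6, -1.0, 17.8], [0, 0, 0.3]], [[-5.6, -1.0, 17.9], [0, 0, 0.3]], [[-5.6, -1.0, 17.9], [0, 0, 0.3]], [[-5.6, -1.0, 17.9], [0, 0, 0.3]]]}}

```text
time_s: 9.43
ee_pos: [527.4, -274.8, 238.4]
tool_rot: [0.001, -0.206, 0.979, -0.001]
ft_force: [0.8, -0.0, 0.4]
gripper_width: 70.6
```

```bash
python3 - <<'E'
from h import *
to((526.8,-273.4,237),23.8)
E
```

```text
t 9.43 pos [ 527.4 -274.8  238.4] shift [0.   0.15 0.14] turn [-0.16  0.1  -0.03] rows~ 1.0 F [ 0.8 -0.   0.4] w 70.6
```

Now close, with the target width at 0.

{"method": "apply_moves", "body": {"rows": [[[0, 0.15, 0.1], [0, 0, 0]], [[0, 0.15, 0.1], [0, 0, 0]], [[0, 0.15, 0.1], [0, 0, 0]], [[0, 0.15, 0.1], [0, 0, 0]], [[0, 0.15, 0.1], [0, 0, 0]], [[0, 0.15, 0.1], [0, 0, 0]]], "claw": 0.2}}

```text
time_s: 10.18
ee_pos: [526.3, -273.6, 236.5]
tool_rot: [0.0, -0.206, 0.979, -0.0]
ft_force: [-0.7, 1.3, 6.5]
gripper_width: 46.9
```

```bash
python3 - <<'E'
from h import *
to((526.8,-273.4,237),23.8)
E
```

```text
t 10.18 pos [ 526.3 -273.6  236.5] shift [-0.06 -0.   -0.05] turn [-0.06  0.02 -0.06] rows~ 1.0 F [-0.7  1.3  6.5] w 46.9
```

{"method": "apply_moves", "body": {"rows": [[[0, 0, -0.5], [0, 0, 0]], [[0, 0, -1.2], [0, 0, 0]], [[0, 0, -2], [0, 0, 0]], [[0, 0, -3], [0, 0, 0]], [[0, 0, -3], [0, 0, 0]]]}}

```text
time_s: 10.8
ee_pos: [526.6, -273.6, 266.8]
tool_rot: [0.001, -0.206, 0.979, -0.001]
ft_force: [0.3, -0.5, -3.8]
gripper_width: 47.0
```

{"method": "apply_moves", "body": {"rows": [[[0, 0, -3], [0, 0, 0]], [[0, 0, -6.5], [0, 0, 0]], [[0, 0, -10], [0, 0, 0]], [[0, 0, -10], [0, 0, 0]]]}}

```text
time_s: 11.3
ee_pos: [526.8, -273.7, 368.2]
tool_rot: [0.002, -0.206, 0.979, -0.002]
ft_force: [0.0, -0.2, -3.6]
gripper_width: 47.1
```

```bash
python3 - <<'E'
from h import *
im,d,ci=grab("wrist"); P=cloud(d,ci); np.savez("w4.npz",im=im,d=d,P=P); save("w4",im)
print("pack",fit(P,(400,-360),(660,-180),170,215))
to((480,-20,370),21);to((559.1,213.1,370),18.45)
E
```

```text
pack (array([ 512. , -281.1]), array([89.9, 70.8]), 17.59, 22628, 190.9)
t 11.35 pos [ 526.2 -273.3  366.1] shift [-5.97 25.04 -0.43] turn [-0.09  0.07  2.75] rows~ 5.0 F [ 0.6 -0.1 -4. ] w 46.8
t 11.35 pos [ 526.2 -273.3  366.1] shift [-22.6   43.19  -0.44] turn [-0.09  0.07  5.3 ] rows~ 8.0 F [ 0.6 -0.1 -4. ] w 46.8
```

View pics/w4.png

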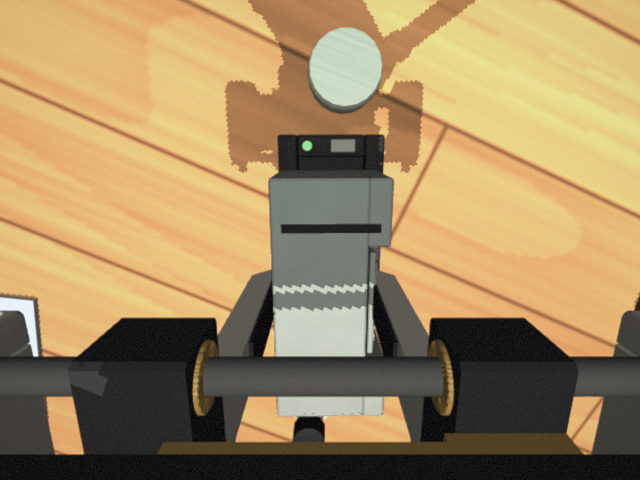

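Wrist picture w4: the pack hangs in the jaws at (270–392, 178–415), clear of the dock, with the tab side at (375,310) still to +y.

{"method": "apply_moves", "body": {"rows": [[[-1.2, 5, -0.4], [0, 0, 0.6]], [[-2.4, 10, -0.4], [0, 0, 1.2]], [[-3.6, 15, -0.4], [0, 0, 1.7]], [[-4.8, 20, -0.4], [0, 0, 2.2]], [[-6, 25, -0.4], [0, 0, 2.8]], [[-9.3, 28.6, -0.4], [0, 0, 3.3]], [[-12.6, 32.2, -0.4], [0, 0, 3.8]], [[-16, 35.8, -0.4], [0, 0, 4.3]], [[-19.3, 39.5, -0.4], [0, 0, 4.8]], [[-22, 42.5, -0.4], [0, 0, 5.3]], [[-22.6, 43.2, -0.4], [0, 0, 5.3]], [[-22.6, 43.2, -0.4], [0, 0, 5.3]], [[-22.6, 43.2, -0.4], [0, 0, 5.3]]]}}

```text
time_s: 12.98
ee_pos: [558.6, 212.0, 368.8]
tool_rot: [-0.001, -0.16, 0.987, -0.0]
ft_force: [0.2, 0.0, -3.4]
gripper_width: 47.0
```

```bash
python3 - <<'E'
from h import *
im,d,ci=grab("wrist"); P=cloud(d,ci); np.savez("w5.npz",im=im,d=d,P=P)
s=env.read_state(); p=s["ee_pos"]; Rc=q2R(s["tool_rot"])
q=P.reshape(-1,3); q=q[~np.isnan(q).any(1)]; L=Rc.inv().apply(q-p)  # tool frame; -x is pack +x
# pack top: expect tool z ~ 237-60=177 ahead
for lo in range(-60,65,10):
    m=(L[:,0]>lo)&(L[:,0]<lo+4)&(abs(L[:,1])<30)&(L[:,2]>160)&(L[:,2]<195)
    if m.sum()>5: print(lo, m.sum(), "y",np.round([L[m,1].min(),L[m,1].max()],1),"z",round(np.median(L[m,2]),1))
m=(abs(L[:,1])<15)&(L[:,2]>160)&(L[:,2]<195); print("x ext",np.round([L[m,0].min(),L[m,0].max()],1))
to((559.1,213.1,300),18.45)
E
```

```text
-60 614 y [-23.6  29.5] z 177.9
-50 371 y [-23.9  29.7] z 177.7
-30 128 y [-10.6  29.4] z 187.3
-20 744 y [-24.1  24.2] z 177.7
-10 804 y [-24.2  23.6] z 177.7
0 905 y [-24.3  23. ] z 177.6
10 1491 y [-30.  30.] z 177.6
20 891 y [-24.   23.6] z 177.7
30 1057 y [-24.3  29.5] z 177.7
40 1098 y [-24.2  29.6] z 177.7
50 1133 y [-24.2  29.6] z 177.7
x ext [-60.9  59.8]
t 13.03 pos [558.7 211.9 369.2] shift [-0.09  0.1   6.92] turn [-0.02 -0.08 -0.07] rows~ 2.0 F [ 0.6  1.  -2.8] w 46.8
```

{"method": "apply_moves", "body": {"rows": [[[0, 0.1, 4], [0, 0, 0]], [[0, 0.1, 8], [0, 0, 0]], [[0, 0.12, 9], [0, 0, 0]], [[0, 0.12, 9], [0, 0, 0]]]}}

```text
time_s: 13.52
ee_pos: [558.9, 213.7, 279.9]
tool_rot: [-0.0, -0.16, 0.987, -0.0]
ft_force: [-0.3, 0.7, -3.9]
gripper_width: 47.5
```

```bash
python3 - <<'E'
from h import *
to((558.5,213.2,266),18.45)
E
```

```text
t 13.53 pos [558.9 213.7 279.9] shift [ 0.05 -0.03  1.39] turn [-0.   -0.01 -0.05] rows~ 1.0 F [-0.3  0.7 -3.9] w 47.5
```

{"method": "apply_moves", "body": {"rows": [[[0.05, 0, 0.5], [0, 0, 0]], [[0.05, 0, 0.9], [0, 0, 0]], [[0.05, 0, 1.3], [0, 0, 0]], [[0.05, 0, 1.5], [0, 0, 0]], [[0.05, 0, 1.5], [0, 0, 0]]]}}

```text
time_s: 14.15
ee_pos: [558.2, 214.2, 264.6]
tool_rot: [-0.0, -0.16, 0.987, 0.0]
ft_force: [0.1, 0.5, -4.3]
gripper_width: 46.8
```

{"method": "apply_moves", "body": {"rows": [[[0, 0, 0.2], [0, 0, 0]], [[0, 0, 0.4], [0, 0, 0]], [[0, 0, 0.4], [0, 0, 0]]]}}

```text
time_s: 14.52
ee_pos: [558.6, 214.2, 262.1]
tool_rot: [0.001, -0.16, 0.987, 0.0]
ft_force: [-1.9, -1.1, 3.9]
gripper_width: 46.8
```

{"method": "apply_moves", "body": {"rows": [[[0, 0, 0.3], [0, 0, 0]], [[0, 0, 0.6], [0, 0, 0]], [[0, 0, 0.6], [0, 0, 0]]]}}

```text
time_s: 14.9
ee_pos: [558.0, 214.0, 255.4]
tool_rot: [-0.0, -0.16, 0.987, -0.0]
ft_force: [-3.8, -0.7, 3.8]
gripper_width: 47.2
```

{"method": "apply_moves", "body": {"rows": [[[0, 0, 0.3], [0, 0, 0]], [[0, 0, 0.6], [0, 0, 0]], [[0, 0, 0.7], [0, 0, 0]], [[0, 0, 0.7], [0, 0, 0]]]}}

```text
time_s: 15.4
ee_pos: [557.7, 213.9, 253.4]
tool_rot: [0.001, -0.16, 0.987, -0.0]
ft_force: [-11.2, -4.1, 33.5]
gripper_width: 47.2
```

```bash
cat >> h.py <<'E'
def packz(tag):
    im,d,ci=grab("wrist"); P=cloud(d,ci); save(tag,im)
    a=np.radians(18.45); ex=np.array([np.cos(a),np.sin(a)]); ey=np.array([-ex[1],ex[0]])
    D=P[...,:2]-[558.2,215.9]; X=D@ex; Y=D@ey; Z=P[...,2]
    for lo in range(-60,60,10):
        m=(X>lo)&(X<lo+10)&(abs(Y)<24)&(Z>55)&(Z<95)
        if m.sum()>5: print("x",lo,m.sum(),"z",round(np.median(Z[m]),1), [round(float(np.median(Z[m&(Y>b)&(Y<b+10)])),1) if (m&(Y>b)&(Y<b+10)).sum() else None for b in (-24,14)])
    m=(X>-75)&(X<75)&(abs(Y)<40)&(Z>58)&(Z<90)
    for lo in (-50,40):
        k=m&(X>lo)&(X<lo+8); print("yext",lo,np.round([Y[k].min(),Y[k].max()],1) if k.any() else None)
    k=m&(abs(Y)<15); print("xext",np.round([X[k].min(),X[k].max()],1))
    k=(X>-75)&(X<-63)&(Y>-28)&(Y<28)|(X>0)&(X<40)&(Y<-45)&(Y>-60); print("insert z",np.nanmedian(Z[k]))
E
python3 - <<'E'
from h import *
packz("w6"); to((558.5,213.2,247.7),18.45)
E
```

```text
x -60 2442 z 69.5 [69.6, 69.4]
x -50 2447 z 71.1 [71.1, 71.0]
x -40 2257 z 72.4 [72.5, 72.2]
x -30 2169 z 73.8 [73.9, 71.9]
x -20 2278 z 75.2 [75.3, 74.3]
x -10 2281 z 76.7 [76.7, 76.6]
x 0 2121 z 78.1 [78.2, 77.4]
x 10 2008 z 79.5 [79.7, 77.7]
x 20 491 z 80.2 [80.4, 76.5]
x 40 1665 z 84.1 [84.1, 84.0]
x 50 1044 z 85.0 [85.0, 84.9]
yext -50 [-26.4  27.6]
yext 40 [-26.4  27.4]
xext [-62.3  56.2]
insert z 44.94744381907714
t 15.45 pos [557.7 213.9 253.4] shift [-0.05 -0.09  0.57] turn [-0.03  0.12  0.02] rows~ 1.0 F [-11.4  -3.7  33. ] w 47.1
```

Forces rose to 33 N, and the depth shows the pack tipped: -x end down (69.5), +x end high (85). I'll release, then push the +x end down from above with shut fingers.

{"method": "apply_moves", "body": {"rows": [[[0, 0, -0.4], [0, 0, 0]], [[0, 0, -0.4], [0, 0, 0]], [[0, 0, -0.4], [0, 0, 0]], [[0, 0, -0.4], [0, 0, 0]], [[0, 0, -3], [0, 0, 0]], [[0, 0, -6], [0, 0, 0]], [[0, 0, -6], [0, 0, 0]]], "claw": 0.75}}

```text
time_s: 16.32
ee_pos: [559.3, 214.2, 309.5]
tool_rot: [0.003, -0.16, 0.987, 0.0]
ft_force: [0.6, 0.2, -0.3]
gripper_width: 70.1
```

{"method": "apply_moves", "body": {"rows": [[[0, 0, 0], [0, 0, 0]], [[0, 0, 0], [0, 0, 0]], [[0, 0, 0], [0, 0, 0]], [[0, 0, 0], [0, 0, 0]], [[0, 0, 0], [0, 0, 0]], [[0, 0, 0], [0, 0, 0]]], "claw": 0}}

```text
time_s: 17.08
ee_pos: [558.2, 214.1, 307.7]
tool_rot: [0.0, -0.16, 0.987, 0.0]
ft_force: [0.3, -0.3, 0.7]
gripper_width: 14.3
```

```bash
python3 - <<'E'
from h import *
packz("w7"); to((600.9,230.1,290),18.45)
E
```

```text
x -60 1465 z 70.0 [70.0, 70.0]
x -50 1381 z 71.7 [71.6, 71.6]
x -40 1291 z 72.9 [72.9, 72.8]
x -30 1161 z 74.5 [74.4, 74.4]
x -20 1138 z 76.0 [76.0, 75.9]
x -10 1108 z 77.5 [77.4, 77.7]
x 0 467 z 79.0 [78.2, 78.0]
x 10 423 z 80.6 [None, None]
x 20 455 z 82.0 [None, None]
x 30 491 z 83.8 [None, None]
x 40 532 z 85.0 [None, None]
x 50 173 z 86.0 [None, None]
yext -50 [-26.6  27.1]
yext 40 [-12.7   7.7]
xext [-63.9  53.5]
insert z 45.08822574122132
t 17.12 pos [558.2 214.1 307.7] shift [-4.55  0.17  1.77] turn [ 0.    0.01 -0.  ] rows~ 1.0 F [-0.4  0.1 -0.7] w 9.9
```

{"method": "apply_moves", "body": {"rows": [[[-4.5, 0.15, 0], [0, 0, 0]], [[-4.5, 0.15, 1.5], [0, 0, 0]], [[-4.5, 0.15, 2.2], [0, 0, 0]], [[-4.5, 0.15, 2.8], [0, 0, 0]], [[-4.5, 0.15, 3.3], [0, 0, 0]], [[-4.5, 0.15, 3.3], [0, 0, 0]]]}}

```text
time_s: 17.88
ee_pos: [600.0, 229.6, 274.6]
tool_rot: [-0.0, -0.16, 0.987, 0.0]
ft_force: [1.0, 1.1, 1.0]
gripper_width: 0.4
```

{"method": "apply_moves", "body": {"rows": [[[0, 0, 0.3], [0, 0, 0]], [[0, 0, 0.6], [0, 0, 0]], [[0, 0, 0.7], [0, 0, 0]], [[0, 0, 0.7], [0, 0, 0]]]}}

```text
time_s: 18.38
ee_pos: [600.9, 230.0, 269.4]
tool_rot: [0.001, -0.16, 0.987, 0.0]
ft_force: [0.5, 0.6, 10.1]
gripper_width: 0.3
```

```bash
python3 - <<'E'
from h import *
packz("w8"); to((600.9,230.1,290),18.45)
E
```

```text
x -60 2297 z 69.0 [69.0, 69.0]
x -50 2368 z 69.1 [69.1, 69.0]
x -40 2236 z 69.3 [69.2, 69.3]
x -30 1929 z 69.1 [69.2, 68.8]
x -20 1750 z 69.1 [69.2, 69.0]
x -10 1701 z 69.1 [69.1, 68.8]
x 0 1625 z 69.1 [69.1, 69.1]
x 10 1562 z 69.1 [69.1, 69.1]
x 20 1611 z 69.1 [69.1, 68.3]
x 30 2246 z 69.8 [69.3, 69.2]
x 40 659 z 69.2 [69.1, 69.1]
x 50 479 z 69.1 [69.1, 69.1]
yext -50 [-26.8  27. ]
yext 40 [-26.8  27.3]
xext [-59.5  50.9]
insert z 178.8742087302736
t 18.43 pos [600.9 230.  269.4] shift [-0.01  0.01 -2.06] turn [ 0.    0.17 -0.  ] rows~ 1.0 F [1.3 0.  9.3] w 0.3
```

The pack is level at the seated height. I'll give it one firmer push to confirm it's on the floor, then back off and check.

{"method": "apply_moves", "body": {"rows": [[[0, 0, 0.2], [0, 0, 0]], [[0, 0, 0.2], [0, 0, 0]], [[0, 0, -2], [0, 0, 0]], [[2, 0, -7], [0, 0, 0]], [[6, -2, -13], [0, 0, 0]], [[10, -4, -16], [0, 0, 0]], [[10, -4, -16], [0, 0, 0]], [[10, -4, -16], [0, 0, 0]]]}}

```text
time_s: 19.42
ee_pos: [517.8, 160.1, 426.8]
tool_rot: [-0.001, -0.16, 0.987, 0.0]
ft_force: [0.3, 0.2, -0.5]
gripper_width: 0.6
```

```bash
python3 - <<'E'
from h import *
packz("w9")
for c in ("scene","side"):
    im,d,ci=grab(c); P=cloud(d,ci); save(c+"9",im)
    print(c,"stone",fit(P,(300,-40),(480,95),18,34))
    for n,lo,hi,z in (("oil",(620,-290),(720,-180),(60,140)),("cup",(640,200),(780,340),(60,95)),("tin",(370,-360),(450,-250),(40,60)),("pack",(470,140),(650,290),(60,85))): print(n,fit(P,lo,hi,*z))
im,d,ci=grab("wrist");P=cloud(d,ci); print("pack wrist",fit(P,(470,140),(650,290),60,85),"fl",env.read_state()["ee_pos"])
E
```

```text
x -60 655 z 68.9 [68.9, 68.8]
x -50 507 z 69.1 [69.1, 69.1]
x -40 502 z 69.3 [69.3, 69.2]
x -30 427 z 69.1 [69.0, 68.9]
x -20 411 z 69.1 [69.1, 68.9]
x -10 351 z 69.1 [69.1, 68.8]
x 0 305 z 69.1 [69.2, 69.0]
x 10 275 z 69.2 [None, 69.1]
x 20 283 z 68.9 [None, 68.5]
x 30 263 z 69.2 [None, 69.1]
yext -50 [-27.1  26.4]
yext 40 None
xext [-60.1  39.2]
insert z 44.9253933214047
scene stone (array([402.5,  55. ]), array([160.5,  45.5]), 15.72, 587, 25.6)
oil (array([ 663.9, -226.1]), array([49.1, 42.6]), -52.3, 352, 90.2)
cup (array([710.6, 285.8]), array([68.4, 66.9]), -40.22, 304, 77.6)
tin (array([ 406.7, -309.5]), array([57.3, 54.9]), -85.94, 246, 48.8)
pack (array([560.6, 217.4]), array([125.1,  57.7]), 18.94, 757, 68.5)
side stone (array([402.3,  53. ]), array([160.6,  49.9]), 14.95, 795, 26.7)
oil (array([ 654.1, -237.3]), array([48.7, 37.9]), -31.13, 560, 90.6)
cup (array([709.6, 285. ]), array([68.9, 68.8]), 26.33, 337, 75.8)
tin (array([ 404.9, -313.9]), array([56.3, 55.7]), -65.62, 582, 50.1)
pack (array([557.7, 215.4]), array([123.3,  64. ]), 20.49, 642, 69.5)
pack wrist (array([548. , 212.7]), array([98.7, 54. ]), 18.58, 4212, 69.1) fl [518.71309775 160.66970715 425.77073533]
```

View pics/w9.png

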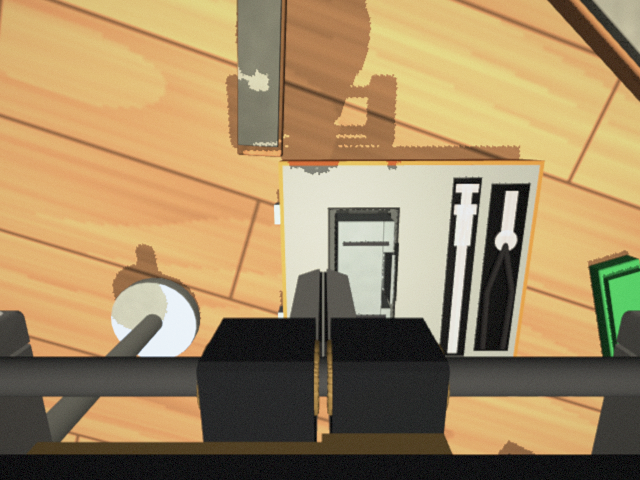

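Wrist picture w9: the pack sits in the cutout (330–400, 208–318), with its tab to the notch side at about (390,265). The stone is flat on the bench at (260,80). I'll check once that the tab has sprung out, then hand in.

```bash
python3 - <<'E'
from h import *
im,d,ci=grab("wrist");P=cloud(d,ci)
a=np.radians(18.5); ex=np.array([np.cos(a),np.sin(a)]); ey=np.array([-ex[1],ex[0]])
D=P[...,:2]-[558.2,215.9]; X=D@ex; Y=D@ey; Z=P[...,2]
for lo in (-50,-40,-22,-15,-8,0,8,16):
    m=(X>lo)&(X<lo+5)&(Z>55)&(Z<80)&(Y>0)&(Y<40); print(lo,m.sum(),round(float(Y[m].max()),1) if m.any() else None)
s=env.read_state(); print(s["time_s"],s["ft_force"])
print(env.sign_off())
E
```

```text
-50 138 26.4
-40 141 27.2
-22 113 29.8
-15 109 28.5
-8 108 28.9
0 108 29.7
8 104 28.5
16 100 29.1
19.675 [ 0.00053577  0.36219981 -0.44045737]
the job is handed in; nothing more can be done
None
```

The battery pack is seated in the case cutout and the job was handed in at 19.7 s of the 64 s allowed. No verdict was reported.

**What I did:** I laid the small bare stone flat on the bench and left the larger and green ones alone. I then pinched the pack across the tab (opening 47 mm, so the tab was in), lifted it out of the dock and carried it past the lamp on the robot's side. During insertion it tipped, with the -x end down and the +x end about 15 mm high. I let go and pushed the high end home with the fingers shut.

**Last checks:**
- **Seating:** the pack top is level at about 69.1 mm. The camera reads about 1 mm low, so this matches the nominal 70 mm.
- **Position:** the pack is about 1 mm or less from the cutout's middle in the wrist view, and its angle of 18.6° agrees with the cutout's 18.45°. The scene camera puts it about 3 mm off and the side camera reads 20.5°. I took both as noise from the fixed cameras: their fits of the pack came out 3 to 10 mm too large.
- **Tab:** its face is about 2 mm proud on the notch side, so it has sprung out.
- **Stone:** it lies flat, with its top at 26–27 mm.
- **Oil bottle, cup and tin:** none has moved more than about 2 mm, which is within measurement noise.
- **Robot:** it touches nothing. The highest wrist force I saw was about 34 N.

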